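# Set the strap guide to its marked width

## Robot

A 6-joint arm with a two-finger parallel gripper is mounted at the origin on the work surface. World frame = base frame: x ahead of the robot, y to its left, z up, the work surface at z = 0. Lengths are in m, angles in rad, forces in N, time in s.
With the tool pointing down it reaches from about 0.35 to 0.775 m from the base axis. Payload 7.3 kg.
Tool frame: the origin (TCP) lies at the very end of the fingers, on their centre line; the grasp point (between the pads) lies 19 mm behind it; x points along the fingers, y is the direction in which the jaws open and shut, and the axes are right-handed (so a half turn about x gives the same grasp; the last joint's range is limited). The gripper opens to 92 mm and grips with 3 to 60 N. Pads are 19 mm wide; open, the fingers measure 130 mm over their backs; the gripper's body (75 mm by 190 mm) begins 47 mm behind the grasp point.
Start: joints at [1.073, 0.342, 1.524, -0, 1.275, -0.146], TCP at [0.181, 0.493, 0.227] pointing down, gripper open.
Joint ranges: [-2.53, 2.53], [-0.77, 2.02], [0.04, 2.7], [-1, 4.14], [0.28, 2.66], [-3.11, 3.11]. Speed limits (rad/s): [2.57, 2.57, 3.14, 3.14, 3.14, 3.14].

## Interface

Orientations are given as [roll, pitch, yaw] about the fixed x, y, z axes, in that order (R = Rz(yaw) Ry(pitch) Rx(roll)).
In Python, from cell import robot gives the robot as it stands.
- The arm moves only by the tool play_rows, never from a script. Its argument "moves" is a list that holds one entry, the list of rows, each a list of 5 numbers: the shift along the tool's x, y, z in m, then the turn about the tool's x in degrees, then the opening, from -1 (shut) to 1 (fully open), so that 0 is half open. A call has exactly 10 rows; each row shifts and turns the pose as measured when the row begins, along the tool's axes as they then stand; what a row does not reach is not made up. A row lasts 1/10 s, in which the tool goes at most 50 mm and 8.59 degrees, less where a joint would pass 70% of its speed; a pose out of reach is approached as far as the arm can. A call with a gripper value outside its range is refused whole. The fingers move at their own pace and stop on an object; "grip_force" is the grip in N (left out, the last holds). Time passes only in rows, so rows that do not move let the fingers close, or fill a call up. It gives the time, the measured TCP pose, the force and the opening at its end, in the units of the state.
- robot.observe(): the state, without advancing time (a new reading comes with each control period).
- robot.read_camera(name): name is "side" or "top"; returns the picture (384x512x3 uint8, red, green, blue); there is no depth.
- robot.get_calibration(name): a dict with "mtx" (3x3 intrinsics, pixels), "k1" (the pictures are not rectified: a ray, as slopes to the right and down, at radius r is drawn at 1 + k1 r^2 times it, then the intrinsics apply), "view" (4x4, takes a point from world to camera coordinates). Camera axes: x right, y up, looking along -z (the intrinsics and any distortion apply to the point x, -y, -z); pixel columns grow to the right and rows downward; lengths in m; the calibration is good to about 2 mm. A picture is of the moment at which its call begins. get_calibration takes no time and is no camera call.
- robot.hand_in(): hands the job in, once; it reports no verdict.
Trained networks look in the newest picture that a camera, given by its name, has taken for a name from the list of things; names that differ only in an ending like _2 or _b are one class to them, and where a whole thing is asked for, a point or a joint stands for the part that bears it (a point fixed in the world has none). Each returns a list of dicts, best first, with "score" (0 to 1); they miss things now and then, are a little off and sometimes report something else, mostly with a low value. They report only what shows in the picture. A call takes as long as a camera call.
- robot.spot_in(camera, label): "point" ([column, row] in pixels, amid what is visible of it).
The state is a dict: "time": time; "qpos": joint angles; "qvel": joint speeds; "joint_efforts": joint torques, N m; "tool_pos": TCP position; "tool_rot": TCP orientation; "contact_force": force on the tool from outside, world axes, zero at the start; "torque": the same for the moment, N m; "opening": finger opening in m.
Only numpy, scipy, OpenCV 4.12 (cv2) and the standard library are available. Lean on these libraries where they do the work, as an engineer would, in place of code of your own. Each camera call takes 0.05 s, during which the arm holds its last target.

## Task

Set the strap guide on the shoemaker's bench to today's strap width: with a fingertip on top of the knurled brass wheel, gently roll it, stroke after stroke, until the gap between the two steel plates has closed so far that the black pointer points into the slot between the two red blocks of the marker. Move the plate only by rolling the wheel: do not push the plate or its pointer or shift the red marker, and do not pick up or disturb anything else on the bench. Take the finger away when it is set.

Things in the scene. Friction and masses are not known exactly. Their poses are not given: they have to be found in the camera images.
- strap_guide: strap guide, dark green base 180 x 250 x 12 mm fixed to the bench, yawed up to 26 degrees. Origin: centre of underside, on the table; x away from the robot, z up, y (robot's left) = closing direction. Robot's side: brass wheel between green cheeks; next two steel plates 70 mm high (fixed one's face at y = 69 mm, moving one at smaller y); then a white scale rail. The wheel's top (80 mm) is its highest point
- wheel_top (a point): top of the knurled brass wheel, mid-width: 80 mm above the table, guide x = -42, y = 0 mm. Wheel: radius 32, width 36 mm, axle level along guide x. Cheeks beside it (52 mm over both) end 5 mm below its top. It turns by friction under the finger, resisting with about 1 N at the rim, and stays where left. Over 40 N on it is too rough
- wheel (a joint): wheel angle, rad. Grows when the wheel's top is rolled towards guide +y, which moves the moving plate and pointer 6 mm per rad towards +y (closing); the other way opens. 5.3 mm of travel at the rim make 1 mm at the pointer. End stops at -0.1 and 7.3, beyond any mark
- pointer (a point): tip of the black pointer, 2.5 mm wide, fixed to the moving plate and reaching over the white rail, 34 mm above the table. Axes as the guide's
- mark (a point): mouth of the 5 mm slot between the two red blocks (10 mm tall) of the marker on the white rail, level with the pointer's tip; at the start 12 to 26 mm further to guide +y than it. Set when pointer and mark have the same guide y, within 2.5 mm. The marker slides stiffly if pushed. Axes as the guide's
- jaw: the moving steel plate (12 mm thick along y, 50 mm along x, 70 mm high) with its pointer; slides along the guide's y; moved only through the wheel. Origin: on the table, at the plate's mid-thickness, at guide x = 0
- glue_jar: amber glue jar with black lid, 60 mm across, 80 mm tall, beside the guide; origin: centre of underside; bystander
- tack_tin: flat aluminium tin, 68 mm across, 28 mm tall, beside the guide; origin: centre of underside; bystander
- sole: wooden sandal sole with a black band, about 225 x 84 x 22 mm, lying beyond the guide; origin: centre of underside; x along it; bystander
- hammer: hammer lying on the table on the robot's right; origin: centre of underside; bystander
- awl: red-handled awl lying on the table on the robot's left; origin: centre of underside; bystander
- cup: white ceramic cup, 72 mm across, 90 mm tall, right; origin: centre of underside; bystander
- tape_roll: tan tape roll, 100 mm across, 25 mm tall, left; origin: centre of underside; bystander

How it is judged:
By the outcome, as a careful person would: the job done as asked, in the order asked, and still so for the second after the job is handed in, with the robot touching nothing.
It also fails if it takes over 64 s, if anything falls off the work surface, if the arm or the gripper's body presses on something with over 40 N, if the wrist force passes 120 N, or if a joint passes its speed limit or range.

## Working session

There is one attempt and no reset: what is moved stays moved. The work goes in short steps, Python scripts to look and compute and a tool call to move; the robot and the scene stay as the last step left them, time stands still between calls to the robot, and variables do not carry over. Pictures are saved under pics/ and viewed, and the job is handed in when it is done.

Besides the shell and the picture viewer there is one more tool, called after ">>>" in YAML: its name, and indented under it one key for each argument. play_rows: Moves the arm, as the interface text tells. Its arguments: {"type":"object","properties":{"moves":{"type":"array"},"grip_force":{"type":"number"}},"required":["moves"]}

```bash
mkdir -p pics
cat > h.py <<'E'
import numpy as np, cv2
from cell import robot
def cal(n):
    c=robot.get_calibration(n); return np.array(c["mtx"]),c["k1"],np.array(c["view"])
def proj(n,P):
    K,k,V=cal(n); p=V@np.append(P,1); s=np.array([p[0],-p[1]])/-p[2]
    s=s*(1+k*(s@s)); return (K@np.append(s,1))[:2]
def ray(n,uv):
    K,k,V=cal(n); d=(np.linalg.inv(K)@np.append(uv,1))[:2]; s=d.copy()
    for _ in range(30): s=d/(1+k*(s@s))
    R=V[:3,:3]; o=-R.T@V[:3,3]; return o,R.T@np.array([s[0],-s[1],-1])
def atz(n,uv,z):
    o,d=ray(n,uv); return o+d*(z-o[2])/d[2]
def save(n,f,crop=None,s=1):
    im=robot.read_camera(n); b=np.ascontiguousarray(im[:,:,::-1])
    if crop: x0,y0,x1,y1=crop; b=b[y0:y1,x0:x1]
    cv2.imwrite('pics/'+f,cv2.resize(b,None,fx=s,fy=s,interpolation=cv2.INTER_CUBIC)); return im
E
python3 - <<'E'
from h import *
save('top','top0.png',s=1.5); save('side','side0.png',s=1.5)
for c in ['top','side']:
    for l in ['strap_guide','wheel_top','pointer','mark','jaw']:
        r=robot.spot_in(c,l); print(c,l,[(np.round(x['point'],1).tolist(),round(x['score'],2)) for x in r[:2]])
print(robot.observe())
E
```

```text
top strap_guide [([247.2, 187.9], 0.62)]
top wheel_top [([248.5, 186.4], 0.97)]
top pointer [([247.7, 178.5], 0.58)]
top mark []
top jaw [([248.7, 180.5], 0.76), ([112.2, 182.6], 0.3)]
side strap_guide [([248.2, 220.1], 0.87), ([260.7, 212.6], 0.66)]
side wheel_top [([207.9, 299.2], 0.74), ([247.4, 222.7], 0.62)]
side pointer [([240.8, 212.8], 0.58)]
side mark [([248.0, 223.5], 0.24)]
side jaw [([241.3, 212.5], 0.74), ([270.9, 253.1], 0.22)]
{'time': 0.6, 'qpos': array([ 1.07301864e+00,  3.41994414e-01,  1.52410098e+00,  2.98176869e-05,
        1.27538685e+00, -1.45959072e-01]), 'qvel': array([ 5.12135073e-05, -7.34396667e-04, -8.96367333e-04,  1.93369775e-03,
       -1.51448804e-03,  2.71154314e-05]), 'joint_efforts': array([-2.07312037e-04, -4.30932534e+01, -2.44397825e+01,  7.18751480e-02,
        4.83309128e-02,  3.21867162e-06]), 'tool_pos': array([0.18087981, 0.49288195, 0.22674307]), 'tool_rot': array([1.67767865, 1.57068229, 1.32585136]), 'contact_force': array([ 0.31327022, -0.32088772,  0.26161803]), 'torque': array([-0.03895218,  0.01115762, -0.04037873]), 'opening': 0.09208201634652127}
```

View pics/top0.png

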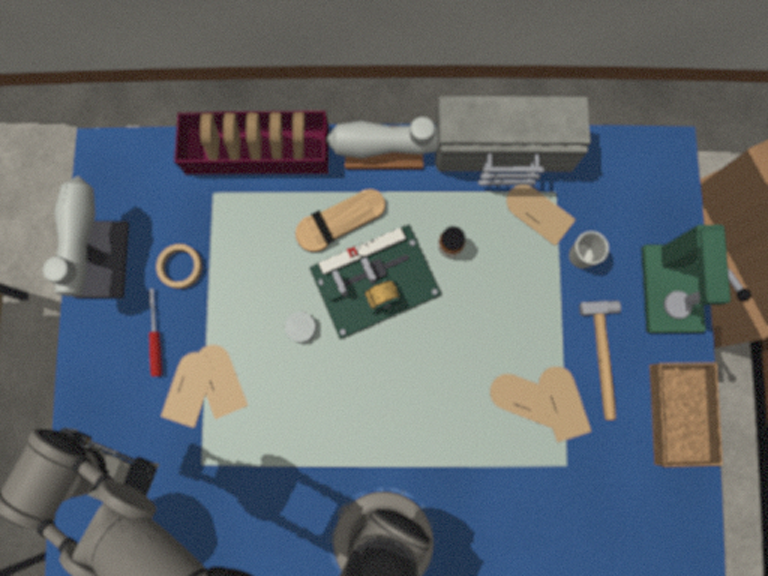

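View pics/side0.png

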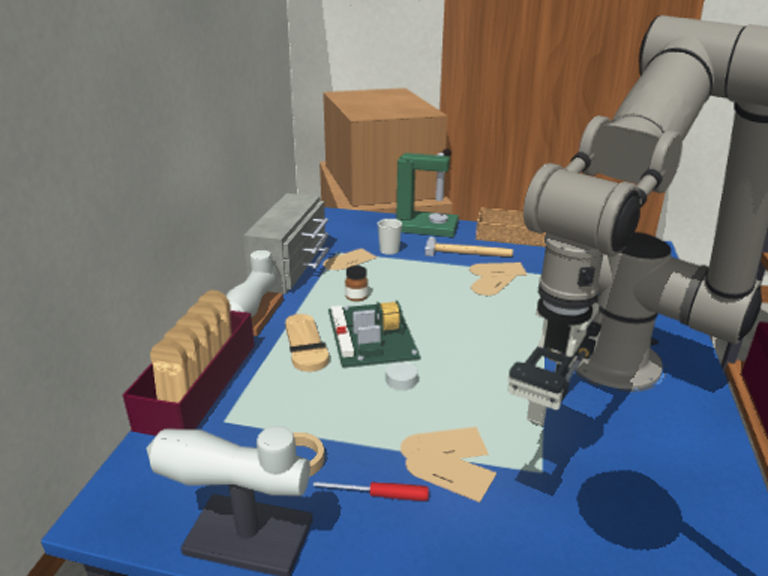

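Run:
```python
from h import *
save('top','top1.png',(196,130,306,236),7); save('side','side1.png',(210,190,290,255),9)
for u in [(230,220),(310,196)]: pass
```

```text
(no output)
```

View pics/top1.png

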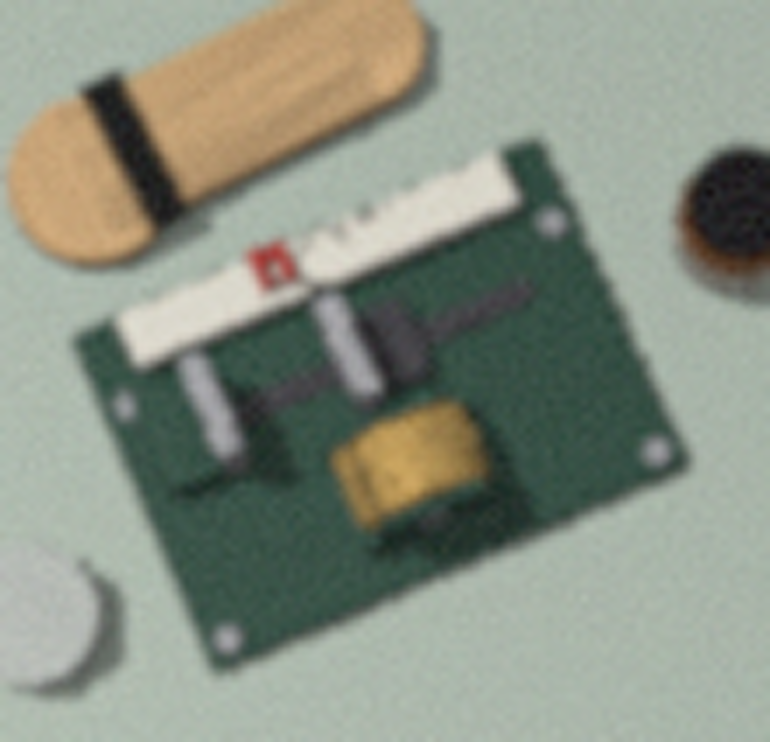

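View pics/side1.png

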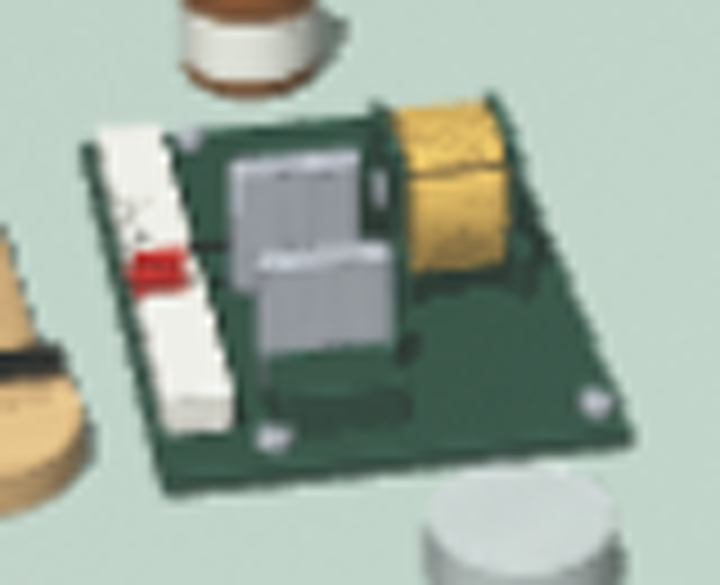

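```bash
cat > g.py <<'E'
from h import *
from scipy.optimize import least_squares
c=np.array([(78,343),(543,143),(690,462),(215,672)])
t=(c+.5)/7-.5+[196,130]
L=np.array([(90,125),(90,-125),(-90,-125),(-90,125)])/1e3
s=(np.array([(85,148),(165,493),(632,440)])+.5)/9-.5+[210,190]
Ls=np.array([(90,-125),(90,125),(-90,125)])/1e3
def W(p,l,z):
    a=p[2];return np.array([p[0]+np.cos(a)*l[0]-np.sin(a)*l[1],p[1]+np.sin(a)*l[0]+np.cos(a)*l[1],z])
def f(p,w=(1,1)):
    return np.concatenate([w[0]*(proj('top',W(p,l,.012))-q) for l,q in zip(L,t)]+[w[1]*(proj('side',W(p,l,.012))-q) for l,q in zip(Ls,s)])
def G(p,P):
    a=p[2];d=P-np.array([p[0],p[1],0]);return np.array([np.cos(a)*d[0]+np.sin(a)*d[1],-np.sin(a)*d[0]+np.cos(a)*d[1],d[2]])*1e3
p=least_squares(f,[.55,0,.4]).x
E
python3 - <<'E'
from g import *
for w in [(1,1),(1,0),(0,1)]:
    q=least_squares(lambda x:f(x,w),[.55,0,.4]).x; print(w,q.round(4),np.degrees(q[2]).round(2)); 
print(f(p).round(1))
wt=W(p,(-.042,0),.08);print('wheel top',wt.round(4))
for n,o,k in [('top',(196,130),7),('side',(210,190),9)]:
    im=cv2.imread(f'pics/{n}1.png')
    for y in range(-30,70,10):
      pass
    def d(l,z,col):
        u=(proj(n,W(p,np.array(l)/1e3,z/1e3))-o+.5)*k-.5; cv2.circle(im,tuple(int(v) for v in u),3,col,-1)
    d((-42,0),80,(0,0,255)); 
    for x in(-60,-24): d((x,0),80,(255,0,255))
    for y in(69,): 
        for x in (-25,25): d((x,y),70,(255,0,0))
    for x in range(20,80,5): d((x,0),34,(0,255,255))
    cv2.imwrite(f'pics/{n}1a.png',im)
E
```

```text
(1, 1) [0.5679 0.019  0.4131] 23.67
(1, 0) [0.5678 0.0171 0.4155] 23.81
(0, 1) [0.5662 0.0272 0.4063] 23.28
[-1.5 -0.9 -0.5 -1.   0.2  1.  -0.4  0.7 -0.2 -0.9 -0.  -1.7  0.8 -1.4]
wheel top [0.5294 0.0022 0.08  ]
```

View pics/top1a.png

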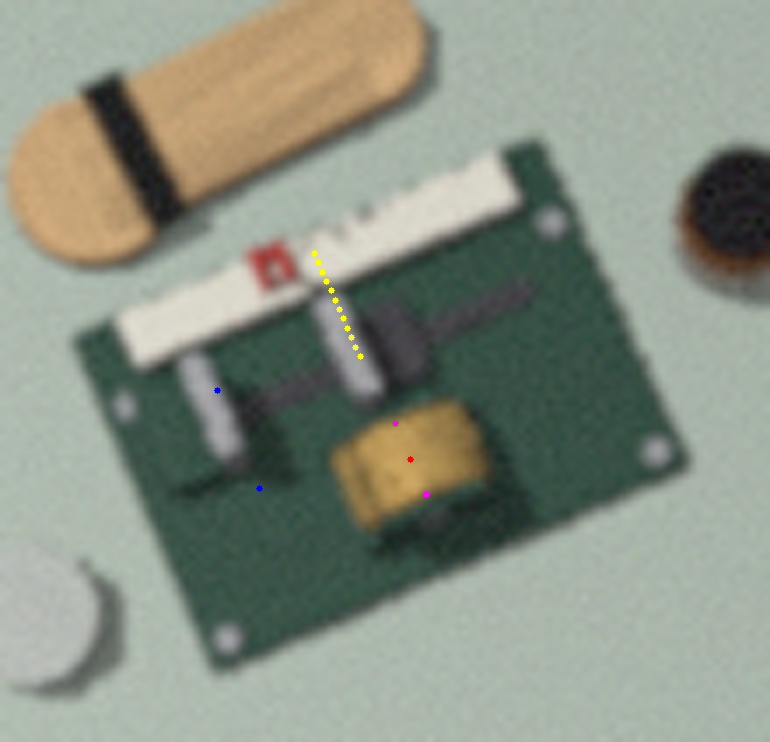

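View pics/side1a.png

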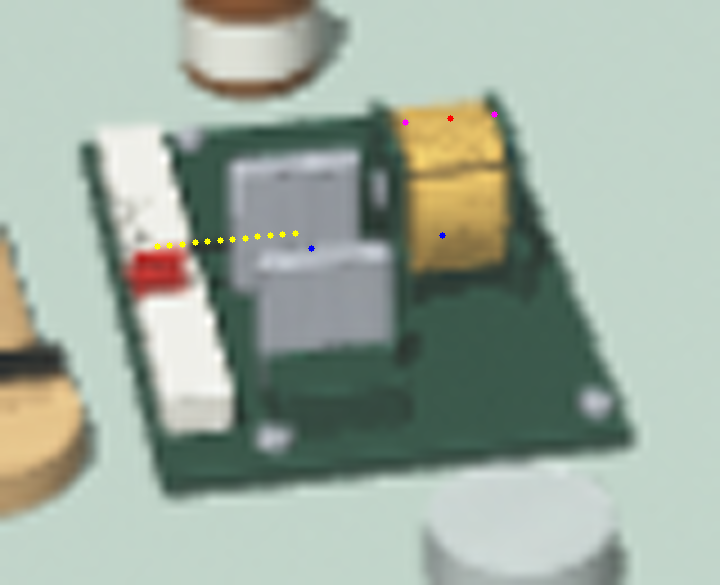

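```bash
cat >> h.py <<'E'
def avg(n,f,crop,s,k=8):
    a=np.mean([robot.read_camera(n).astype(float) for _ in range(k)],0); np.save('pics/'+f[:-4]+'.npy',a)
    x0,y0,x1,y1=crop; b=np.clip(a[y0:y1,x0:x1,::-1],0,255).astype(np.uint8)
    cv2.imwrite('pics/'+f,cv2.resize(b,None,fx=s,fy=s,interpolation=cv2.INTER_NEAREST)); return a
E
python3 - <<'E'
from g import *
avg('top','top2.png',(220,155,260,190),20); avg('side','side2.png',(215,200,255,230),20)
E
```

```text
(no output)
```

View pics/top2.png

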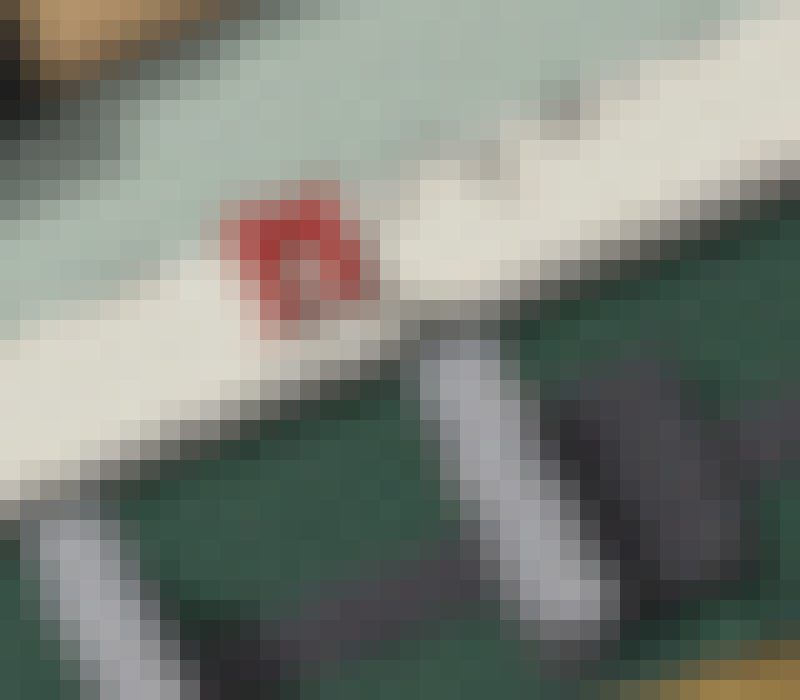

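View pics/side2.png

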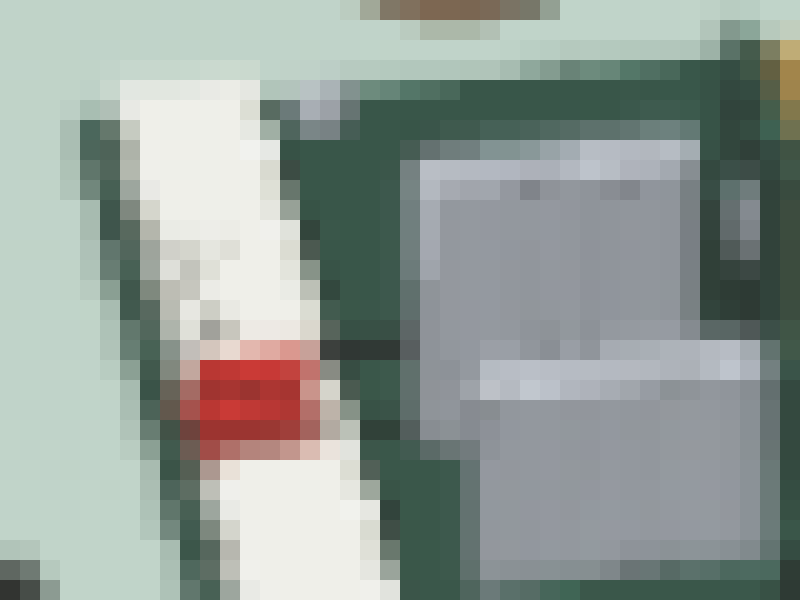

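Run:
```python
from g import *
pt=least_squares(lambda x:f(x,(1,0)),[.55,0,.4]).x;ps=least_squares(lambda x:f(x,(0,1)),[.55,0,.4]).x
def e(n,u,z,l):
    print(l,n,G(p,atz(n,u,z/1e3)).round(1),G(pt if n=='top' else ps,atz(n,u,z/1e3)).round(1))
e('side',(231,217),34,'ptr a');e('side',(234.5,217),34,'ptr b')
for z in(34,39):
  e('side',(227.5,219),z,'slot');e('top',(234.8,168),z,'slot'); e('top',(235.4,170),z,'mouth')
e('side',(230,222.5),34,'redfar');e('side',(229.5,217.2),39,'rednear')
e('top',(233,172.5),39,'c1');e('top',(238,169.5),39,'c2');e('top',(235,164),39,'c3');e('top',(231,166),39,'c4')
e('top',(242.5,172),70,'plate far end');e('top',(248,186),70,'plate near end')
e('top',(223,181),70,'fixed far');e('top',((212+.5)/7-.5+196,(410+.5)/7-.5+130),70,'fixed mid')
e('top',(248.5,186.4),72,'wheel')
```

```text
ptr a side [61.3  2.9 34. ] [59.6 -4.8 34. ]
ptr b side [49.1  5.1 34. ] [47.4 -2.7 34. ]
slot side [75.3 13.9 34. ] [73.5  6.2 34. ]
slot top [75.7 20.6 34. ] [76.6 22.1 34. ]
mouth top [68.6 21.4 34. ] [69.5 22.9 34. ]
slot side [76.2 21.8 39. ] [74.4 14.1 39. ]
slot top [74.6 20.8 39. ] [75.4 22.3 39. ]
mouth top [67.5 21.6 39. ] [68.4 23.1 39. ]
redfar side [69.9 38.  34. ] [67.9 30.3 34. ]
rednear side [67.7 11.2 39. ] [65.9  3.5 39. ]
c1 top [62.9 32.3 39. ] [63.8 33.8 39. ]
c2 top [65.6 13.  39. ] [66.4 14.5 39. ]
c3 top [86.9 14.8 39. ] [87.8 16.3 39. ]
c4 top [86.  29.7 39. ] [86.9 31.2 39. ]
plate far end top [45.2  4.1 70. ] [46.   5.6 70. ]
plate near end top [-4.7  6.  70. ] [-3.8  7.7 70. ]
fixed far top [43.2 74.1 70. ] [44.2 75.7 70. ]
fixed mid top [17.7 74.8 70. ] [18.7 76.4 70. ]
wheel top [-6.9  5.2 72. ] [-6.   6.9 72. ]
```

```bash
cat > plan.py <<'E'
from g import *
from scipy.spatial.transform import Rotation as Ro
def plan(l,z):
    o=robot.observe(); R=Ro.from_euler('xyz',o['tool_rot']).as_matrix()
    T=W(p,l,z); d=R.T@(T-o['tool_pos'])
    gy=np.array([-np.sin(p[2]),np.cos(p[2]),0]); v=R.T@gy
    ang=np.degrees(np.arctan2(v[2],v[1])); ang=(ang+90)%180-90
    print('t',o['time'],'tool guide pos',G(p,o['tool_pos']).round(1),'shift tool mm',(d*1e3).round(1),'turn',ang.round(1),'gy in tool',v.round(3),'F guide',(G(p,o['contact_force']+[p[0],p[1],0])/1e3).round(2),'op',o['opening'].round(4))
    print('R',R.round(3).tolist(),'q6',o['qpos'].round(3))
E
python3 - <<'E'
from plan import *
plan((-.042,0),.110)
E
```

```text
Traceback (most recent call last):
  File "plan.py", line 8, in plan
    print('t',o['time'],'tool guide pos',G(p,o['tool_pos']).round(1),'shift tool mm',(d*1e3).round(1),'turn',ang.round(1),'gy in tool',v.round(3),'F guide',(G(p,o['contact_force']+[p[0],p[1],0])/1e3).round(2),'op',o['opening'].round(4))
                                                                                                                                                                                                                      ^^^^^^^^^^^^^^^^^^
AttributeError: 'float' object has no attribute 'round'
```

```bash
sed -i "s/o\['opening'\].round(4)/round(o['opening'],4)/" plan.py
python3 - <<'E'
from plan import *
plan((-.042,-.010),.110)
E
```

```text
t 1.5 tool guide pos [-164.2  589.3  226.7] shift tool mm [ 116.7 -347.8  503.2] turn -43.8 gy in tool [ 0.     0.721 -0.692] F guide [-0.15 -0.1   0.36] op 0.0914
R [[0.0, 0.345, 0.939], [0.0, 0.939, -0.345], [-1.0, 0.0, 0.0]] q6 [ 1.073  0.342  1.524 -0.     1.275 -0.146]
```

>>> play_rows:
  moves:
    - [[0, -0.028, 0.04, 0, -1], [0, -0.028, 0.04, 0, -1], [0, -0.028, 0.04, 0, -1], [0, -0.028, 0.04, 0, -1], [0, -0.028, 0.04, 0, -1], [0, -0.028, 0.04, 0, -1], [0, -0.028, 0.04, 0, -1], [0, -0.028, 0.04, 0, -1], [0, -0.028, 0.04, 0, -1], [0, -0.028, 0.04, 0, -1]]
  grip_force: 10

```text
time: 2.5
tool_pos: [0.466, 0.0869, 0.2273]
tool_rot: [1.048, 1.564, 0.708]
contact_force: [0.1, 1.4, 0.3]
opening: 0.0166
```

Run:
```python
from plan import *
plan((-.042,-.010),.110)
```

```text
t 2.5 tool guide pos [-66.1 103.  227.3] shift tool mm [117.2 -66.7  94.4] turn -43.1 gy in tool [ 0.002  0.73  -0.684] F guide [0.68 1.19 0.33] op 0.0166
R [[0.005, 0.333, 0.943], [0.004, 0.943, -0.333], [-1.0, 0.006, 0.003]] q6 [ 0.019  0.245  1.661  0.005  1.231 -1.213]
```

>>> play_rows:
  moves:
    - [[0, -0.022, 0.032, 0, -1], [0, -0.022, 0.032, 0, -1], [0, -0.022, 0.03, 0, -1], [0.01, 0, 0, -7.2, -1], [0.015, 0, 0, -7.2, -1], [0.015, 0, 0, -7.2, -1], [0.015, 0, 0, -7.2, -1], [0.015, 0, 0, -7.2, -1], [0.01, 0, 0, -7.2, -1], [0, 0, 0, 0, -1]]

```text
time: 3.5
tool_pos: [0.5397, -0.0194, 0.1441]
tool_rot: [-0.121, 1.561, 0.311]
contact_force: [0.2, 0.3, 0.1]
opening: 0.0003
```

Run:
```python
from plan import *
plan((-.042,-.010),.090)
save('side','s3.png',(180,130,310,255),6)
save('top','t3.png',(196,130,306,236),7)
```

```text
t 3.5 tool guide pos [-41.3 -23.9 144.1] shift tool mm [54.1 14.  -1. ] turn 1.1 gy in tool [-0.001  1.     0.019] F guide [0.24 0.18 0.09] op 0.0003
R [[0.009, -0.419, 0.908], [0.003, 0.908, 0.419], [-1.0, -0.001, 0.009]] q6 [-0.181  0.444  1.611  0.005  1.078 -2.186]
```

View pics/s3.png

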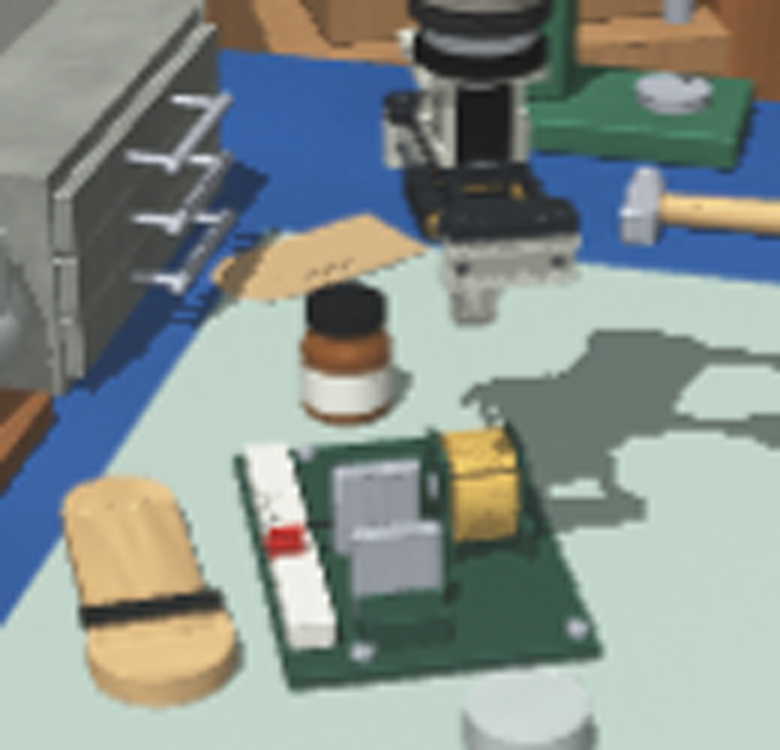

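>>> play_rows:
  moves:
    - [[0.02, 0.012, -0.001, 0, -1], [0.02, 0, 0, 0, -1], [0.008, 0, 0, 0, -1], [0.003, 0, 0, 0, -1], [0.003, 0, 0, 0, -1], [0.002, 0, 0, 0, -1], [0, 0, 0, 0, -1], [0, 0, 0, 0, -1], [0, 0, 0, 0, -1], [0, 0, 0, 0, -1]]

```text
time: 4.6
tool_pos: [0.5404, -0.0097, 0.095]
tool_rot: [-0.407, 1.546, 0.007]
contact_force: [-0.7, 0.6, 0.1]
opening: 0.0004
```

Run:
```python
from plan import *
plan((-.042,-.012),.080)
save('side','s4.png',(200,180,300,255),8)
save('top','t4.png',(196,130,306,236),7)
```

```text
t 4.6 tool guide pos [-36.7 -15.3  95. ] shift tool mm [14.9  3.5 -5.7] turn 0.1 gy in tool [-0.01   1.     0.001] F guide [-0.37  0.82  0.05] op 0.0004
R [[0.025, -0.402, 0.915], [0.0, 0.916, 0.402], [-1.0, -0.01, 0.023]] q6 [-0.162  0.498  1.68   0.005  0.939 -2.15 ]
```

View pics/s4.png

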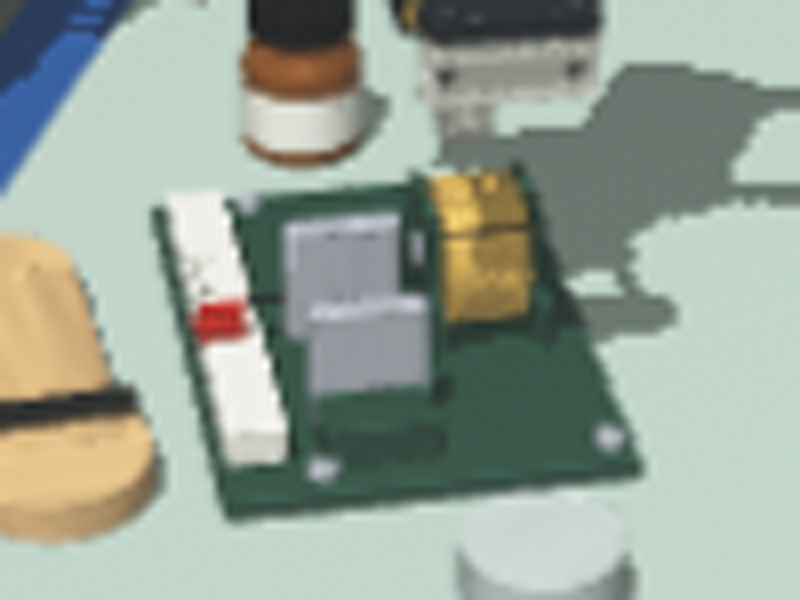

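View pics/t4.png

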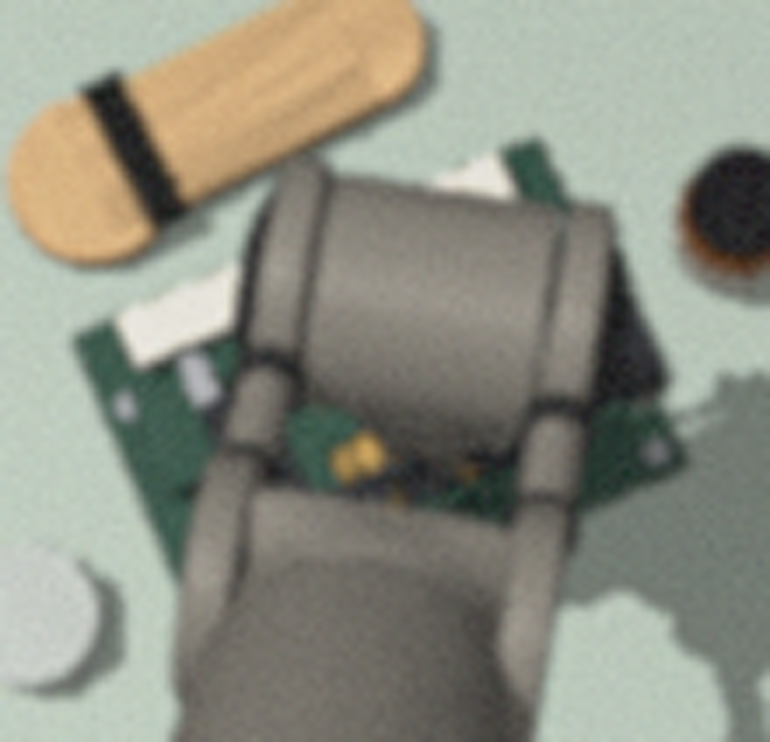

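>>> play_rows:
  moves:
    - [[0.002, 0.002, -0.003, 0, -1], [0.002, 0.002, -0.003, 0, -1], [0.002, 0, -0.002, 0, -1], [0.002, 0, 0, 0, -1], [0.002, 0, 0, 0, -1], [0.002, 0, 0, 0, -1], [0.002, 0, 0, 0, -1], [0, 0, 0, 0, -1], [0, 0, 0, 0, -1], [0, 0, 0, 0, -1]]

```text
time: 5.7
tool_pos: [0.5308, -0.0091, 0.0794]
tool_rot: [-0.4, 1.546, 0.014]
contact_force: [0.3, 0.4, -0.2]
opening: 0.0005
```

Run:
```python
from plan import *
plan((-.042,-.012),.080)
```

```text
t 5.7 tool guide pos [-45.2 -10.9  79.4] shift tool mm [-0.5 -1.1  3.3] turn 0.1 gy in tool [-0.01   1.     0.001] F guide [ 0.46  0.28 -0.24] op 0.0005
R [[0.025, -0.402, 0.915], [0.0, 0.916, 0.402], [-1.0, -0.01, 0.023]] q6 [-0.164  0.505  1.722  0.006  0.891 -2.152]
```

>>> play_rows:
  moves:
    - [[0.001, 0, 0.001, 0, -1], [0.001, 0, 0.001, 0, -1], [0, 0, 0, 0, -1], [0, 0, 0, 0, -1], [0, 0.002, 0, 0, -1], [0, 0.002, 0, 0, -1], [0, 0.002, 0, 0, -1], [0, 0.002, 0, 0, -1], [0, 0, 0, 0, -1], [0, 0, 0, 0, -1]]

```text
time: 6.7
tool_pos: [0.529, -0.0033, 0.0803]
tool_rot: [-0.625, 1.545, -0.209]
contact_force: [-1.7, -1.2, 3.2]
opening: 0.0005
```

Run:
```python
from plan import *
plan((-.042,-.012),.080)
save('side','s5.png',(200,180,300,255),8)
```

```text
t 6.7 tool guide pos [-44.5  -4.8  80.3] shift tool mm [ 0.4 -7.2  2.5] turn 0.2 gy in tool [-0.015  1.     0.003] F guide [-1.99 -0.39  3.21] op 0.0005
R [[0.025, -0.404, 0.915], [-0.005, 0.915, 0.404], [-1.0, -0.015, 0.021]] q6 [-1.500e-01  5.010e-01  1.726e+00 -2.000e-03  8.880e-01 -2.136e+00]
```

View pics/s5.png

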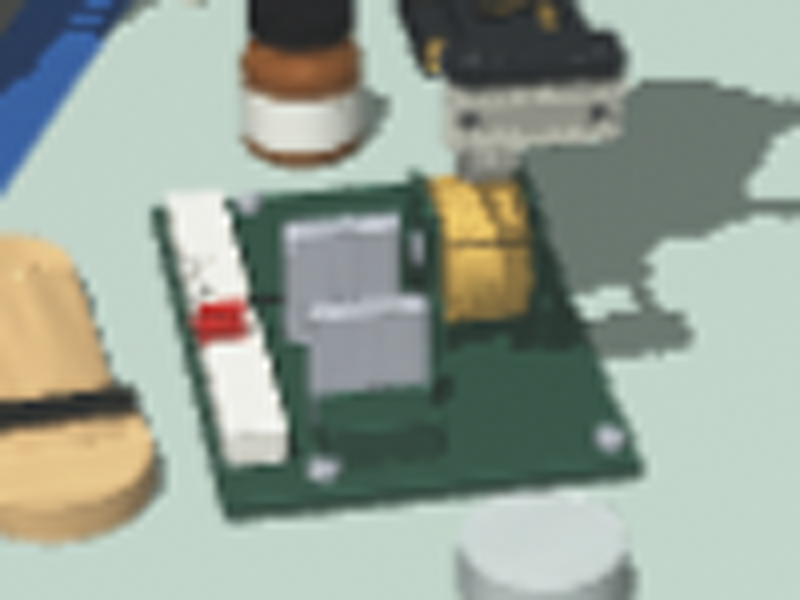

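>>> play_rows:
  moves:
    - [[0.0005, 0.003, 0, 0, -1], [0.0005, 0.003, 0, 0, -1], [0.0005, 0.003, 0, 0, -1], [0.0005, 0.003, 0, 0, -1], [0.0005, 0.003, 0, 0, -1], [0.0005, 0.003, 0, 0, -1], [0.0005, 0, 0, 0, -1], [0, 0, 0, 0, -1], [0, 0, 0, 0, -1], [0, 0, 0, 0, -1]]

```text
time: 7.75
tool_pos: [0.5218, 0.0142, 0.0782]
tool_rot: [-0.624, 1.544, -0.208]
contact_force: [-0.8, 0.5, 4.0]
opening: 0.0004
```

Run:
```python
from plan import *
plan((-.042,-.012),.080)
save('side','s6.png',(200,180,300,255),8)
```

```text
t 7.75 tool guide pos [-44.1  14.   78.2] shift tool mm [ -1.3 -26.1   2.1] turn 0.2 gy in tool [-0.016  1.     0.003] F guide [-0.52  0.8   3.96] op 0.0004
R [[0.026, -0.404, 0.915], [-0.006, 0.915, 0.404], [-1.0, -0.016, 0.022]] q6 [-0.118  0.493  1.749 -0.003  0.872 -2.103]
```

View pics/s6.png

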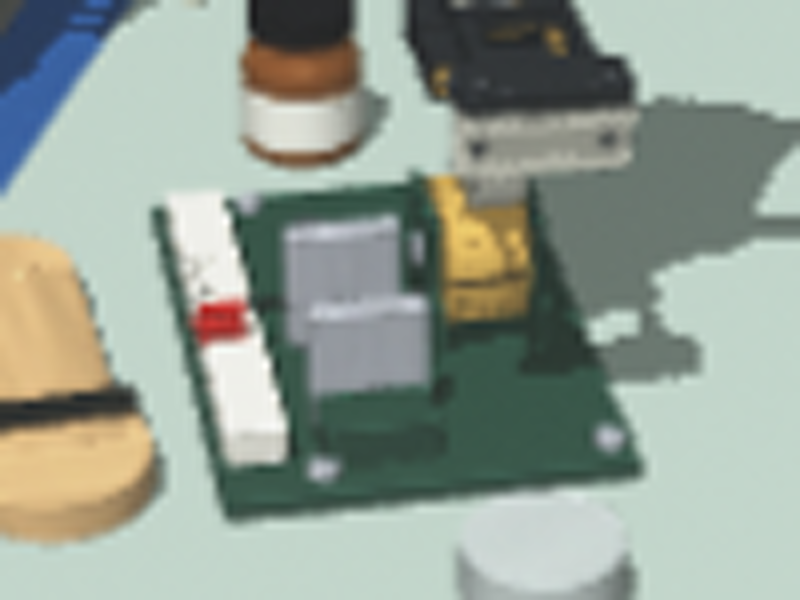

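>>> play_rows:
  moves:
    - [[-0.006, 0, 0, 0, -1], [-0.006, -0.004, 0, 0, -1], [0, -0.008, 0.0005, 0, -1], [0, -0.008, 0.0005, 0, -1], [0, -0.006, 0.0005, 0, -1], [0.003, 0, 0, 0, -1], [0.004, 0, 0, 0, -1], [0.003, 0, 0, 0, -1], [0, 0, 0, 0, -1], [0, 0, 0, 0, -1]]

```text
time: 8.8
tool_pos: [0.5344, -0.0116, 0.0791]
tool_rot: [-0.616, 1.546, -0.202]
contact_force: [0.3, -1.2, 0.4]
opening: 0.0008
```

Run:
```python
from plan import *
plan((-.042,-.012),.080)
```

```text
t 8.8 tool guide pos [-43.  -14.6  79.1] shift tool mm [-0.9  2.5  1. ] turn 0.1 gy in tool [-0.014  1.     0.002] F guide [-0.26 -1.23  0.41] op 0.0008
R [[0.024, -0.402, 0.915], [-0.005, 0.915, 0.403], [-1.0, -0.014, 0.02]] q6 [-1.650e-01  5.110e-01  1.712e+00 -1.000e-03  8.940e-01 -2.149e+00]
```

>>> play_rows:
  moves:
    - [[0.0015, 0, 0, 0, -1], [0.0005, 0.003, 0, 0, -1], [0.0003, 0.003, 0, 0, -1], [0.0003, 0.003, 0, 0, -1], [0.0003, 0.003, 0, 0, -1], [0.0004, 0.003, 0, 0, -1], [0.0005, 0.003, 0, 0, -1], [0.0005, 0.003, 0, 0, -1], [0.0005, 0.003, 0, 0, -1], [0.0005, 0.003, 0, 0, -1]]

```text
time: 9.8
tool_pos: [0.5257, 0.0092, 0.0798]
tool_rot: [-0.841, 1.534, -0.424]
contact_force: [-0.9, -1.8, 3.2]
opening: 0.0002
```

Run:
```python
from plan import *
plan((-.042,-.012),.080)
avg('side','s7.png',(215,195,285,235),11,k=4)
```

```text
t 9.8 tool guide pos [-42.6   7.9  79.8] shift tool mm [  0.4 -19.9   0.5] turn 0.3 gy in tool [-0.027  1.     0.005] F guide [-1.52 -1.33  3.17] op 0.0002
R [[0.034, -0.405, 0.914], [-0.015, 0.914, 0.406], [-0.999, -0.028, 0.025]] q6 [-0.122  0.493  1.744 -0.014  0.869 -2.101]
```

View pics/s7.png

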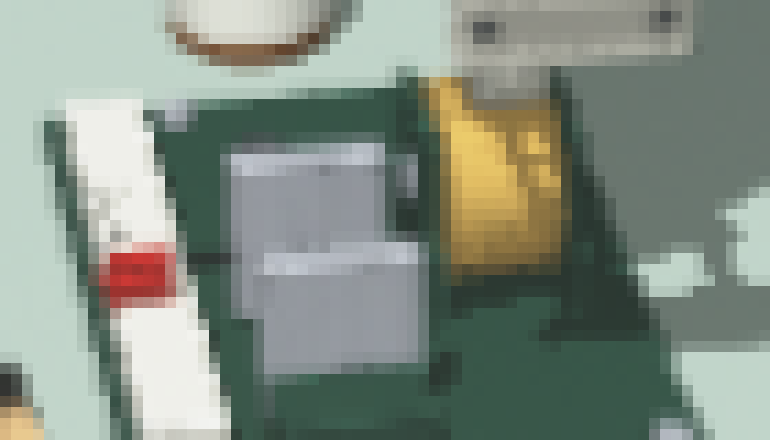

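```bash
cat > ptr.py <<'E'
from g import *
def ptr(fn,c0=232,c1=235):
    a=np.load('pics/'+fn).mean(2); out=[]
    for c in range(c0,c1):
        r=np.arange(213,226); v=a[213:226,c]; print(c,v.round(0).astype(int).tolist())
    return
E
python3 - <<'E'
from ptr import *
ptr('side2.npy');ptr('s7.npy')
for y in range(0,30,4): print(y,proj('side',W(p,(.055,y/1e3),.034)).round(2))
E
```

```text
232 [72, 73, 73, 68, 52, 67, 82, 139, 188, 224, 218, 228, 240]
233 [73, 73, 73, 69, 53, 73, 73, 69, 57, 74, 89, 160, 229]
234 [76, 76, 75, 69, 54, 76, 76, 72, 58, 74, 74, 71, 60]
232 [72, 72, 72, 72, 69, 54, 72, 140, 190, 225, 218, 229, 241]
233 [72, 72, 72, 72, 68, 53, 62, 73, 73, 73, 88, 161, 229]
234 [72, 72, 72, 72, 68, 53, 65, 73, 73, 72, 73, 70, 59]
0 [232.63 216.41]
4 [232.8  216.99]
8 [232.97 217.58]
12 [233.13 218.17]
16 [233.3  218.77]
20 [233.47 219.37]
24 [233.64 219.97]
28 [233.81 220.57]
```

>>> play_rows:
  moves:
    - [[0.0005, 0.003, 0, 0, -1], [0.0005, 0.003, 0, 0, -1], [-0.006, 0, 0, 0, -1], [-0.006, -0.004, 0, 0, -1], [0, -0.008, 0, 0, -1], [0, -0.008, 0, 0, -1], [0, -0.006, 0, 0, -1], [0.004, 0, 0, 0, -1], [0.004, 0, 0, 0, -1], [0.002, 0, 0, 0, -1]]

```text
time: 11.0
tool_pos: [0.535, -0.0113, 0.0805]
tool_rot: [-0.812, 1.535, -0.395]
contact_force: [-0.2, -0.0, -0.4]
opening: 0.0008
```

Run:
```python
from plan import *
plan((-.042,-.012),.080)
```

```text
t 11.0 tool guide pos [-42.3 -14.6  80.5] shift tool mm [0.4 2.6 0.3] turn 0.2 gy in tool [-0.026  1.     0.004] F guide [-0.18  0.05 -0.36] op 0.0008
R [[0.033, -0.404, 0.914], [-0.014, 0.914, 0.405], [-0.999, -0.026, 0.025]] q6 [-0.159  0.506  1.717 -0.011  0.884 -2.14 ]
```

>>> play_rows:
  moves:
    - [[0.002, 0, 0, 0, -1], [0.001, 0.002, 0, 0, -1], [0.0003, 0.003, 0, 0, -1], [0.0003, 0.003, 0, 0, -1], [0.0003, 0.003, 0, 0, -1], [0.0004, 0.003, 0, 0, -1], [0.0005, 0.003, 0, 0, -1], [0.0005, 0.003, 0, 0, -1], [0.0005, 0.003, 0, 0, -1], [0.0005, 0.003, 0, 0, -1]]

```text
time: 12.0
tool_pos: [0.5271, 0.0072, 0.08]
tool_rot: [-0.977, 1.52, -0.556]
contact_force: [-1.6, -0.8, 4.3]
opening: 0.0003
```

Run:
```python
from plan import *
from ptr import *
plan((-.042,-.012),.080)
avg('side','s8.png',(215,195,285,235),11,k=4); ptr('s8.npy')
```

```text
t 12.0 tool guide pos [-42.1   5.6  80. ] shift tool mm [  0.7 -17.6  -0.1] turn 0.5 gy in tool [-0.042  0.999  0.009] F guide [-1.75 -0.12  4.26] op 0.0003
R [[0.043, -0.408, 0.912], [-0.027, 0.912, 0.409], [-0.999, -0.042, 0.029]] q6 [-0.119  0.491  1.748 -0.029  0.857 -2.092]
232 [72, 72, 72, 72, 72, 68, 55, 109, 190, 225, 218, 229, 240]
233 [72, 72, 72, 72, 72, 68, 52, 72, 72, 72, 85, 161, 229]
234 [72, 72, 72, 72, 72, 65, 52, 73, 72, 69, 57, 70, 59]
```

View pics/s8.png

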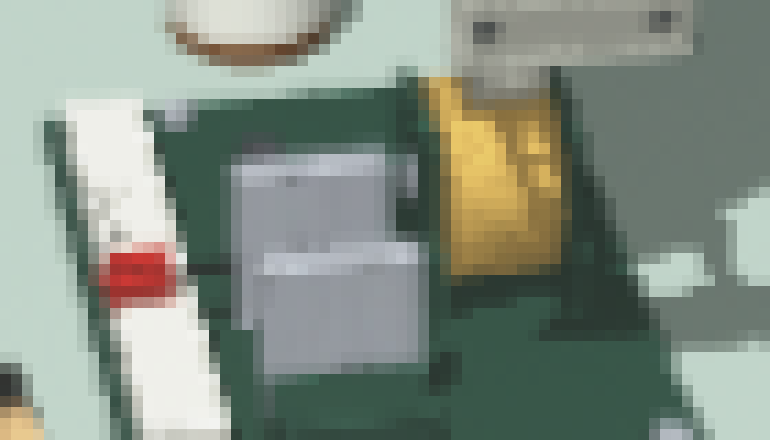

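>>> play_rows:
  moves:
    - [[0.0005, 0.003, 0, 0, -1], [0.0005, 0.003, 0, 0, -1], [0.0005, 0.003, 0, 0, -1], [-0.008, 0, 0, 0, -1], [-0.02, 0, 0, 0, -1], [-0.03, 0, -0.03, 0, -1], [-0.02, 0, -0.045, 0, -1], [0, 0, -0.045, 0, -1], [0, 0, -0.045, 0, -1], [0, 0, -0.03, 0, -1]]

```text
time: 13.2
tool_pos: [0.3394, -0.0611, 0.1536]
tool_rot: [-0.957, 1.518, -0.529]
contact_force: [0.3, 0.1, 0.9]
opening: 0.0006
```

Run:
```python
from plan import *
from ptr import *
plan((-.042,-.012),.080)
avg('side','s9.png',(215,200,255,230),20,k=6); ptr('s9.npy')
avg('top','t9.png',(220,155,260,190),20,k=6)
```

```text
t 13.2 tool guide pos [-241.5   18.4  153.6] shift tool mm [ 81.  -30.  196.6] turn 0.9 gy in tool [-0.043  0.999  0.016] F guide [ 0.34 -0.01  0.86] op 0.0006
R [[0.046, -0.414, 0.909], [-0.027, 0.909, 0.416], [-0.999, -0.043, 0.03]] q6 [-0.395  0.072  2.112 -0.009  0.905 -2.389]
232 [72, 72, 72, 72, 72, 68, 52, 97, 188, 223, 216, 227, 239]
233 [72, 72, 72, 72, 72, 68, 53, 66, 72, 73, 88, 159, 228]
234 [72, 72, 72, 72, 72, 68, 52, 68, 73, 71, 68, 70, 59]
```

View pics/s9.png

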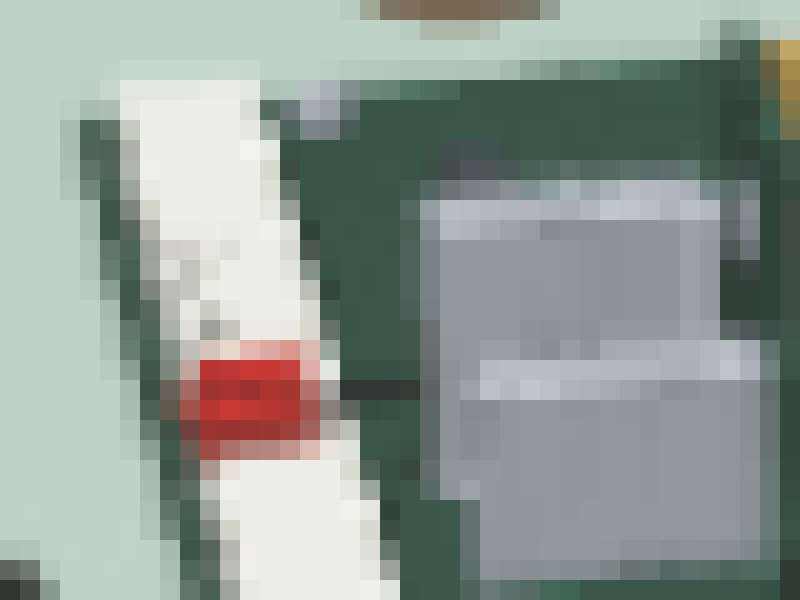

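View pics/t9.png

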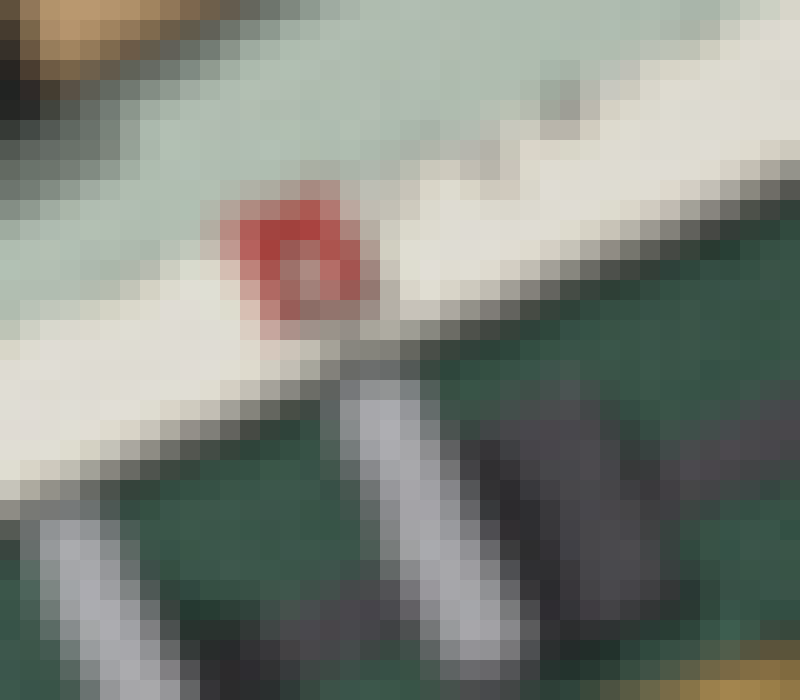

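Run:
```python
from g import *
# sample images in guide grid at height z, print profiles along y
def prof(fn,cam,z,xs,ys,ch=None):
    a=np.load('pics/'+fn).astype(np.float32); out=[]
    for y in ys:
        v=[]
        for x in xs:
            u=proj(cam,W(p,(x/1e3,y/1e3),z/1e3)); v.append(cv2.getRectSubPix(cv2.merge([a[:,:,i] for i in range(3)]),(1,1),(float(u[0]),float(u[1])))[0,0])
        out.append(np.mean(v,0))
    return np.array(out)
ys=np.arange(-12,100,1.)
for fn in ['top2.npy','t9.npy']:
    q=prof(fn,'top',70,range(5,38,4),ys).mean(1)
    for lo,hi in [(-6,14),(8,32),(64,86)]:
        m=(ys>=lo)&(ys<=hi); w=np.clip(q[m]-105,0,None); print(fn,lo,hi,'plate y',(w@ys[m]/w.sum()).round(2),q[m].max().round())
y2=np.arange(4,40,1.)
for z in (34,39):
    q=prof('t9.npy','top',z,[68,70,72,74,76,78],y2); r=q[:,0]-q[:,1]
    print(z,list(zip(y2.astype(int).tolist(),r.round().astype(int).tolist())))
q=prof('t9.npy','top',34,[60,62,64,66],y2).mean(1);q0=prof('top2.npy','top',34,[60,62,64,66],y2).mean(1)
print([(int(y),int(a),int(b)) for y,a,b in zip(y2,q0,q)])
```

```text
top2.npy -6 14 plate y 5.89 162.0
top2.npy 8 32 plate y 9.66 157.0
top2.npy 64 86 plate y 74.8 164.0
t9.npy -6 14 plate y 13.84 123.0
t9.npy 8 32 plate y 20.38 168.0
t9.npy 64 86 plate y 74.85 170.0
34 [(4, 2), (5, 2), (6, 3), (7, 5), (8, 9), (9, 14), (10, 23), (11, 34), (12, 47), (13, 58), (14, 66), (15, 70), (16, 69), (17, 62), (18, 55), (19, 47), (20, 41), (21, 38), (22, 38), (23, 42), (24, 48), (25, 55), (26, 60), (27, 60), (28, 55), (29, 49), (30, 41), (31, 32), (32, 23), (33, 15), (34, 9), (35, 5), (36, 3), (37, 2), (38, 2), (39, 2)]
39 [(4, 2), (5, 2), (6, 3), (7, 5), (8, 8), (9, 14), (10, 22), (11, 33), (12, 46), (13, 59), (14, 69), (15, 75), (16, 73), (17, 68), (18, 60), (19, 52), (20, 45), (21, 41), (22, 41), (23, 45), (24, 52), (25, 59), (26, 65), (27, 65), (28, 60), (29, 54), (30, 45), (31, 34), (32, 25), (33, 16), (34, 10), (35, 5), (36, 3), (37, 2), (38, 2), (39, 2)]
[(4, 165, 200), (5, 160, 197), (6, 156, 193), (7, 151, 188), (8, 148, 181), (9, 147, 175), (10, 147, 170), (11, 149, 165), (12, 150, 159), (13, 151, 153), (14, 154, 149), (15, 158, 146), (16, 161, 141), (17, 164, 137), (18, 167, 135), (19, 169, 136), (20, 168, 140), (21, 166, 143), (22, 164, 148), (23, 164, 153), (24, 163, 158), (25, 164, 164), (26, 167, 170), (27, 170, 175), (28, 174, 180), (29, 177, 184), (30, 180, 187), (31, 182, 189), (32, 185, 192), (33, 187, 194), (34, 189, 196), (35, 192, 199), (36, 194, 202), (37, 196, 203), (38, 196, 202), (39, 196, 203)]
```

Run:
```python
from g import *
for y in (69,81):
    for x in (-5,20,45): print('fixed',x,y,proj('side',W(p,(x/1e3,y/1e3),.07)).round(2))
a=np.load('pics/s9.npy').mean(2)
for c in (242,246,250): print(c,a[214:224,c].round().astype(int).tolist())
a=np.load('pics/s9.npy'); 
print('R-G rows214-225')
for c in range(224,232): print(c,(a[214:226,c,0]-a[214:226,c,1]).round().astype(int).tolist(), a[214:226,c,0].round().astype(int).tolist())
for m in (18,20,22):
  print(m,[ (dy,z,proj('side',W(p,(.075,(m+dy)/1e3),z/1e3)).round(2).tolist()) for dy in(-9,-2.5,2.5,9) for z in (29,34,39)])
```

```text
fixed -5 69 [252.92 216.29]
fixed 20 69 [245.67 216.99]
fixed 45 69 [238.37 217.69]
fixed -5 81 [253.58 218.14]
fixed 20 81 [246.28 218.85]
fixed 45 81 [238.94 219.56]
242 [151, 150, 146, 142, 189, 193, 152, 152, 152, 152]
246 [149, 149, 153, 172, 184, 166, 151, 151, 152, 151]
250 [154, 154, 161, 185, 185, 151, 151, 152, 152, 152]
R-G rows214-225
224 [0, 0, -1, 4, 27, 57, 82, 43, 16, -9, -16, -24] [197, 230, 222, 194, 193, 164, 164, 110, 108, 85, 92, 71]
225 [0, 0, -1, 14, 130, 108, 130, 103, 84, 20, -1, -9] [235, 204, 160, 211, 184, 160, 185, 155, 160, 171, 189, 157]
226 [0, 0, 2, 15, 135, 114, 142, 102, 63, 8, 0, -1] [238, 232, 199, 231, 190, 166, 200, 154, 174, 232, 239, 232]
227 [0, 0, 2, 45, 143, 103, 133, 101, 48, 0, 0, 0] [238, 238, 236, 227, 201, 154, 190, 154, 179, 238, 238, 238]
228 [0, 0, 3, 54, 141, 117, 128, 98, 44, 0, 0, 0] [238, 238, 236, 223, 199, 171, 183, 153, 179, 238, 238, 238]
229 [-1, 0, 4, 66, 126, 112, 120, 95, 44, 0, 0, 0] [233, 238, 236, 217, 193, 165, 174, 158, 193, 238, 238, 238]
230 [-5, -2, 3, 29, 51, 66, 77, 63, 30, 0, 0, 0] [187, 217, 218, 216, 224, 18
[... 492 characters left out ...]
-9, 29, [227.5, 219.77]), (-9, 34, [227.47, 218.57]), (-9, 39, [227.43, 217.36]), (-2.5, 29, [227.76, 220.74]), (-2.5, 34, [227.72, 219.54]), (-2.5, 39, [227.69, 218.33]), (2.5, 29, [227.95, 221.49]), (2.5, 34, [227.92, 220.29]), (2.5, 39, [227.88, 219.08]), (9, 29, [228.21, 222.48]), (9, 34, [228.17, 221.27]), (9, 39, [228.14, 220.06])]Traceback (most recent call last):
  File "<stdin>", line 10, in <module>
  File "h.py", line 6, in proj
    K,k,V=cal(n); p=V@np.append(P,1); s=np.array([p[0],-p[1]])/-p[2]
          ~~~^^^
  File "h.py", line 4, in cal
    c=robot.get_calibration(n); return np.array(c["mtx"]),c["k1"],np.array(c["view"])
ValueError: time passes only in moves, steps and waits
```

```bash
python3 - <<'E'
from h import *
import pickle
pickle.dump({n:cal(n) for n in('top','side')},open('cal.pkl','wb'))
E
cat >> h.py <<'E'
import pickle,os
if os.path.exists('cal.pkl'):
    _C=pickle.load(open('cal.pkl','rb'))
    def cal(n): return _C[n]
E
python3 - <<'E'
from g import *
a=np.load('pics/s9.npy').mean(2); b=np.load('pics/side2.npy').mean(2)
for c in (240,244,247): print(c,b[205:213,c].round().astype(int).tolist(),a[205:216,c].round().astype(int).tolist())
for y in (-1,11,14,26):
    print(y,[proj('side',W(p,(x/1e3,y/1e3),.07)).round(2).tolist() for x in (-5,20,45)])
# rail ends
for n,fn,pts in [('side','s9',None)]:
    im=np.load('pics/s9.npy')[185:250,205:245,::-1]; cv2.imwrite('pics/rail.png',cv2.resize(im.astype(np.uint8),None,fx=9,fy=9,interpolation=0))
E
```

```text
240 [72, 85, 141, 184, 153, 153, 153, 152] [72, 72, 72, 82, 143, 184, 164, 152, 152, 152, 152]
244 [73, 105, 190, 196, 148, 148, 148, 148] [72, 72, 72, 93, 162, 183, 144, 148, 148, 149, 149]
247 [78, 120, 184, 179, 150, 151, 151, 150] [71, 72, 72, 101, 186, 191, 150, 150, 150, 150, 150]
-1 [[249.22, 206.0], [242.24, 206.64], [235.22, 207.28]]
11 [[249.83, 207.7], [242.81, 208.36], [235.74, 209.01]]
14 [[249.99, 208.13], [242.95, 208.79], [235.88, 209.45]]
26 [[250.61, 209.87], [243.53, 210.53], [236.41, 211.2]]
```

View pics/rail.png

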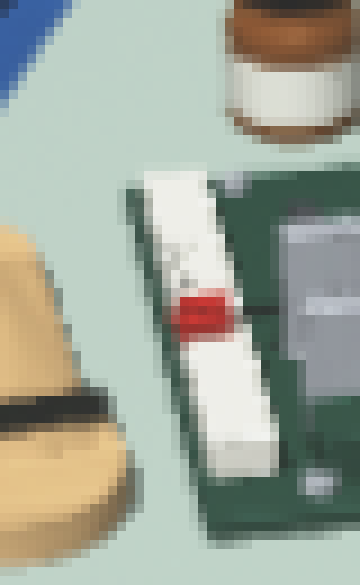

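Run:
```python
from g import *
A=np.load('pics/top2.npy').mean(2).astype(np.float32);B=np.load('pics/t9.npy').mean(2).astype(np.float32)
ys=np.arange(-12,34,1.)
def s(a,x,y,z=34):
    u=proj('top',W(p,(x/1e3,y/1e3),z/1e3)); return cv2.getRectSubPix(a,(1,1),(float(u[0]),float(u[1])))[0,0]
for x in (58,61,64,67,70,73):
    d=np.array([s(B,x,y)-s(A,x,y) for y in ys]); 
    m=(ys>8)&(ys<30); w=np.clip(-d[m]-3,0,None); n=(ys>-8)&(ys<15); v=np.clip(d[n]-8,0,None)
    print(x,d[::2].round().astype(int).tolist(),'neg',(w@ys[m]/max(w.sum(),1)).round(1),'pos',(v@ys[n]/max(v.sum(),1)).round(1))
V=cal('top')[2]; c=-V[:3,:3].T@V[:3,3]; print('cam guide',G(p,c).round())
print(proj('top',W(p,(.065,.02),.034)))
```

```text
58 [5, 5, 6, 5, 5, 5, 8, 15, 29, 38, 25, 16, 8, -3, -11, -17, -25, -15, -5, 3, 4, 4, 5] neg 19.5 pos 5.9
61 [8, 7, 7, 8, 7, 10, 18, 32, 50, 48, 42, 25, 10, -6, -21, -37, -36, -21, -8, 3, 5, 6, 7] neg 19.1 pos 5.4
64 [7, 7, 7, 7, 7, 8, 14, 23, 30, 35, 32, 23, 10, -6, -21, -34, -27, -16, -3, 5, 8, 8, 8] neg 18.7 pos 5.8
67 [6, 6, 6, 6, 6, 5, 6, 10, 14, 17, 17, 13, 6, -3, -13, -14, -13, -7, -1, 3, 7, 8, 8] neg 18.4 pos 6.5
70 [6, 6, 7, 6, 6, 6, 6, 6, 7, 8, 9, 7, 5, 2, 1, -1, 0, 3, 2, 3, 5, 7, 7] neg 0.0 pos 7.7
73 [6, 6, 6, 6, 5, 5, 5, 6, 6, 7, 8, 7, 6, 6, 5, 5, 6, 7, 7, 6, 5, 6, 7] neg 0.0 pos 0.0
cam guide [-267.   76. 1564.]
[236.20869251 170.79056031]
```

Run:
```python
from plan import *
plan((-.042,-.006),.100)
```

```text
t 13.8 tool guide pos [-238.9   17.6  153.2] shift tool mm [ 60.2 -24.3 194.8] turn 0.9 gy in tool [-0.042  0.999  0.016] F guide [-0.38  0.4  -0.37] op 0.0003
R [[0.045, -0.415, 0.909], [-0.026, 0.909, 0.416], [-0.999, -0.043, 0.03]] q6 [-0.391  0.078  2.107 -0.009  0.905 -2.385]
```

>>> play_rows:
  moves:
    - [[0, -0.005, 0.04, 0, -1], [0, -0.005, 0.04, 0, -1], [0.005, -0.005, 0.04, 0, -1], [0.01, -0.005, 0.04, 0, -1], [0.015, -0.004, 0.03, 0, -1], [0.015, 0, 0.004, 0, -1], [0.01, 0, 0, 0, -1], [0, 0, 0, 0, -1], [0, 0, 0, 0, -1], [0, 0, 0, 0, -1]]

```text
time: 14.8
tool_pos: [0.538, 0.0013, 0.1009]
tool_rot: [-0.977, 1.521, -0.546]
contact_force: [-0.6, -0.7, 0.6]
opening: 0.0006
```

Run:
```python
from plan import *
plan((-.042,-.006),.081)
```

```text
t 14.8 tool guide pos [-34.5  -4.2 100.9] shift tool mm [19.8 -0.8 -8.1] turn 1.0 gy in tool [-0.041  0.999  0.018] F guide [-0.85 -0.35  0.58] op 0.0006
R [[0.043, -0.416, 0.908], [-0.026, 0.908, 0.418], [-0.999, -0.042, 0.028]] q6 [-0.128  0.478  1.697 -0.026  0.921 -2.114]
```

>>> play_rows:
  moves:
    - [[0.004, -0.001, -0.004, 0, -1], [0.004, 0, -0.003, 0, -1], [0.004, 0, -0.001, 0, -1], [0.004, 0, 0, 0, -1], [0.003, 0, 0, 0, -1], [0.001, 0, 0, 0, -1], [0.001, 0, 0, 0, -1], [0, 0, 0, 0, -1], [0, 0, 0, 0, -1], [0, 0, 0, 0, -1]]

```text
time: 15.8
tool_pos: [0.5316, -0.0048, 0.0804]
tool_rot: [-0.953, 1.517, -0.524]
contact_force: [-0.1, 1.0, 0.8]
opening: 0.0006
```

Run:
```python
from plan import *
plan((-.042,-.006),.081)
```

```text
t 15.8 tool guide pos [-42.8  -7.2  80.4] shift tool mm [-0.7  1.2  0.9] turn 1.0 gy in tool [-0.043  0.999  0.017] F guide [0.28 0.96 0.79] op 0.0006
R [[0.046, -0.415, 0.909], [-0.027, 0.909, 0.416], [-0.999, -0.044, 0.031]] q6 [-0.141  0.495  1.738 -0.026  0.858 -2.124]
```

>>> play_rows:
  moves:
    - [[0.001, 0, 0, 0, -1], [0.0005, 0.003, 0, 0, -1], [0.0003, 0.003, 0, 0, -1], [0.0003, 0.003, 0, 0, -1], [0.0003, 0.003, 0, 0, -1], [0, 0, 0, 0, -1], [0, 0, 0, 0, -1], [0, 0, 0, 0, -1], [0, 0, 0, 0, -1], [0, 0, 0, 0, -1]]

```text
time: 16.8
tool_pos: [0.5277, 0.0045, 0.0803]
tool_rot: [-0.974, 1.512, -0.544]
contact_force: [-1.6, -0.4, 4.8]
opening: 0.0004
```

Run:
```python
from plan import *
from ptr import *
plan((-.042,-.006),.081)
avg('side','s10.png',(215,200,255,230),20,k=6); ptr('s9.npy'); ptr('s10.npy')
```

```text
t 16.8 tool guide pos [-42.6   2.8  80.3] shift tool mm [-0.3 -8.8  0.5] turn 1.0 gy in tool [-0.048  0.999  0.018] F guide [-1.64  0.34  4.78] op 0.0004
R [[0.05, -0.416, 0.908], [-0.03, 0.908, 0.417], [-0.998, -0.049, 0.033]] q6 [-0.122  0.488  1.752 -0.032  0.848 -2.102]
232 [72, 72, 72, 72, 72, 68, 52, 97, 188, 223, 216, 227, 239]
233 [72, 72, 72, 72, 72, 68, 53, 66, 72, 73, 88, 159, 228]
234 [72, 72, 72, 72, 72, 68, 52, 68, 73, 71, 68, 70, 59]
232 [72, 72, 72, 72, 72, 69, 62, 105, 190, 225, 218, 229, 240]
233 [72, 72, 72, 72, 72, 69, 57, 60, 72, 73, 89, 161, 229]
234 [72, 71, 72, 72, 72, 69, 56, 60, 72, 72, 73, 70, 59]
```

>>> play_rows:
  moves:
    - [[-0.008, 0, 0, 0, -1], [-0.02, 0, 0, 0, -1], [-0.03, 0, -0.02, 0, -1], [-0.02, 0, -0.045, 0, -1], [0, 0, -0.045, 0, -1], [0, 0, -0.045, 0, -1], [0, 0, -0.035, 0, -1], [0, 0, 0, 0, -1], [0, 0, 0, 0, -1], [0, 0, 0, 0, -1]]

```text
time: 18.1
tool_pos: [0.3481, -0.0733, 0.1563]
tool_rot: [-0.933, 1.506, -0.502]
contact_force: [0.9, -0.2, 0.2]
opening: 0.0009
```

Run:
```python
from plan import *
from ptr import *
plan((-.042,-.006),.081)
avg('side','s11.png',(215,200,255,230),20,k=6); ptr('s11.npy')
avg('top','t11.png',(220,155,260,190),20,k=6)
A=np.load('pics/top2.npy').mean(2).astype(np.float32)
ys=np.arange(-12,36,1.)
def s(a,x,y,z=34):
    u=proj('top',W(p,(x/1e3,y/1e3),z/1e3)); return cv2.getRectSubPix(a,(1,1),(float(u[0]),float(u[1])))[0,0]
for fn in('t9','t11'):
  C=np.load(f'pics/{fn}.npy').astype(np.float32);B=C.mean(2)
  for x in (58,61,64,67):
    d=np.array([s(B,x,y)-s(A,x,y) for y in ys]); m=(ys>8)&(ys<32); w=np.clip(-d[m]-3,0,None)
    print(fn,x,'neg',(w@ys[m]/max(w.sum(),1)).round(1))
  r=np.array([np.mean([s(np.ascontiguousarray(C[:,:,0]-C[:,:,1]),x,y,37) for x in (74,78,82)]) for y in ys]); w=np.clip(r-8,0,None);print('red centroid',w@ys/w.sum())
  q=np.array([np.mean([s(B,x,y,70) for x in range(5,38,4)]) for y in ys]); m=(ys>10)&(ys<34);w=np.clip(q[m]-120,0,None); print('plate',w@ys[m]/w.sum())
```

```text
t 18.1 tool guide pos [-238.4    3.6  156.3] shift tool mm [ 83.4  -9.  193.1] turn 1.1 gy in tool [-0.051  0.998  0.019] F guide [ 0.74 -0.54  0.16] op 0.0009
R [[0.057, -0.416, 0.907], [-0.031, 0.908, 0.418], [-0.998, -0.052, 0.039]] q6 [-0.419  0.081  2.093 -0.007  0.903 -2.417]
232 [72, 72, 72, 72, 72, 70, 62, 104, 188, 223, 216, 227, 239]
233 [72, 72, 72, 72, 72, 70, 58, 59, 73, 73, 88, 159, 228]
234 [72, 72, 72, 72, 72, 69, 56, 61, 72, 73, 72, 70, 59]
t9 58 neg 19.5
t9 61 neg 19.1
t9 64 neg 18.7
t9 67 neg 18.4
red centroid 20.969843075124473
plate 20.335924360003695
t11 58 neg 21.4
t11 61 neg 21.0
t11 64 neg 21.0
t11 67 neg 21.4
red centroid 20.951711631685637
plate 22.067732034875718
```

View pics/t11.png

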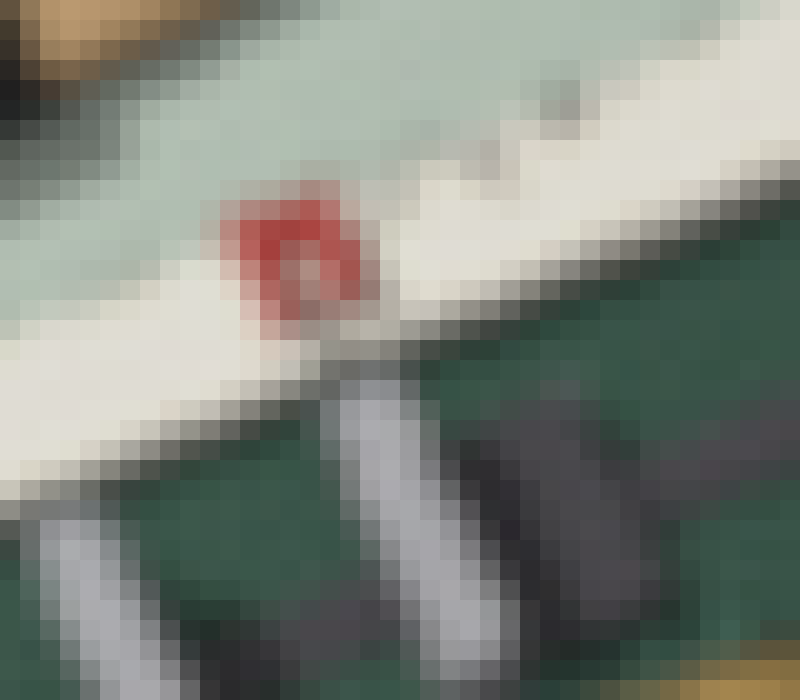

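View pics/s11.png

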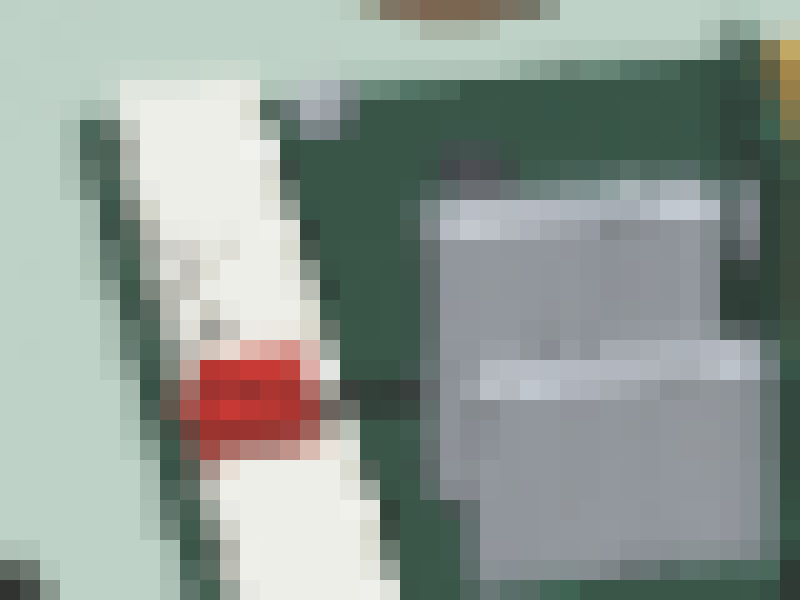

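```bash
python3 -c "
from cell import robot
print(robot.hand_in())"
```

```text
the job is handed in; nothing more can be done
None
```

The strap guide is set: the pointer points into the slot between the red blocks, as well as the pictures show. I rolled the wheel's top towards guide +y with the closed fingertips in four strokes, the last one a small correction. The wheel force read about 3 to 5 N at the end of each stroke. I then took the finger about 20 cm away and handed in at about 18.7 s.

**Top camera, last check:** the pointer tip is at guide y ≈ 21.2 mm and the centre of the red marker at ≈ 21.0 mm, against the ±2.5 mm allowed. The marker did not move during the last stroke. The plate's own position in the top picture reads ≈ 22 mm, about 1 mm further, which is still within the allowance.

**Side camera, last check:** the pointer's line, extended, runs into the middle of the marker. Earlier, before the last stroke, different readings had put the remaining gap anywhere from 0 to 3.8 mm. I took about 2 mm as the best value and moved by that.

**Pointer and bystanders:** the tip is only a pixel or so wide in these pictures, so I could not see it in the slot directly. I saw no bystander being touched or moved, but I did not measure their positions again.

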